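# Dock the charging pod and select its drying programme

### The job

Take the blue-covered charging pod out of the white caddy and set it down gently, upright and flat, in the bay of the drying station, between the two tall cheeks, without dropping it. Then, once it is docked and let go, turn the station's selector knob until its pointer clicks in at the blue mark. Leave the pod docked and all the other loose things where they are.

Things in the scene. Friction and masses are not known exactly. Their poses are not given: they have to be found in the camera images.
- blue_pod: Grey plastic charging pod with a blue flip cover (shut, does not move), 0.13 kg, to be docked. A block 60 mm long (x), 42 mm wide (y), 40 mm high; the blue cover is its top 6 mm, set back 2 mm all round. Origin at the centre of its underside, z up. Either way round will do in the bay.
- orange_pod: The same pod with an orange cover, a bystander in the caddy's other bay. Same origin and size.
- caddy: Fixed white caddy; both pods stand side by side in it, either one in either bay. Origin under its centre, x along the pods' long side. Floor 56 x 118 mm, 6 mm thick. Three walls 50 mm high, 6 mm thick, 50 mm long in x, at y = -56, 0, +56 mm: bays 50 mm wide centred at y = -28 and +28 mm. The walls shut off the pods' long sides; the pods' ends (x = -30, +30 mm) are open and can be gripped.
- station: Fixed white drying station, origin under its centre line at table level; its housing reaches from x = -65 to +85 mm, y = -115 to +115 mm, top (deck) at 30 mm. A back panel at x = 73 to 85 mm rises to 85 mm. Bay on the deck at y = +55 mm, selector on the deck at y = -55 mm.
- bay (a point): Centre of the bay's floor on the deck, 30 mm above the table; axes as the station's. The pod's long side lies along y. At its ends stand cheeks 60 mm high above the deck, 6 mm thick, 50 mm long in x, inner faces at y = -34, +34 mm: no room for fingers there. In x only lips 4 mm high, from 25 to 31 mm either side: the pod's long sides can be gripped. So change the grip on free table first.
- selector (a joint): Selector angle, rad, growing clockwise seen from above. Six clicks (detents) 0.698 apart: 0 black mark, 0.698 BLUE, 1.396 green, 2.094 yellow, 2.793 orange, 3.491 red; stops just beyond the first and last. It settles into the nearest click by itself. It starts at yellow, orange or red.
- selector_grip (a point): Point on the knob's vertical axis, 58 mm above the table; turns with the knob: its x axis points along the white pointer line. The grip is an upright black bar 50 mm long (along x), 12 mm thick (y), from 36 to 63 mm above the table, on a flat grey disc 54 mm across (top at 36 mm).
- blue_mark (a point): The blue dot on the deck, 38 mm from the knob's axis, to which the pointer must point.
- organiser: White seven-lid pill organiser lying flat, 150 mm long (x), 36 mm wide (y), 24 mm high; origin at centre of underside. Bystander.
- torch: Stubby brass torch standing on its lens, 38 mm across, 90 mm high; origin at centre of underside. Bystander.
- jar: Translucent purple drying jar with white cap, 66 mm across, 74 mm high; origin at centre of underside. Bystander.
- bottle: Closed green bottle, 52 mm across, 120 mm high; origin at centre of underside. Bystander.
- tin: Steel tin, 60 mm across, 55 mm high; origin at centre of underside. Bystander.
- press: Fixed equipment, do not hit it. Blue lever-topped hand press, 130 mm (x) by 80 mm (y), 210 mm high, its lever pointing to its -x; origin under its centre.
Not all that is in view belongs to the job. What is shaped like the blue_pod but green or pink is not meant.

How it is judged:
By the outcome, as a careful person would: the job done as asked, in the order asked, and still so for the second after the job is handed in, with the robot touching nothing.
It also fails if it takes over 72 s, if anything falls off the work surface, if the arm or the gripper's body presses on something with over 40 N, if the wrist force passes 120 N, or if a joint passes its speed limit or range.

### The arm

A 7-joint arm with a two-finger parallel gripper is mounted at the origin on the work surface. World frame = base frame: x ahead of the robot, y to its left, z up, the work surface at z = 0. Lengths are in m, angles in degrees, forces in N, time in s.
With the tool pointing down it reaches from about 0.425 to 0.875 m from the base axis. Payload 4.7 kg.
Tool frame: the origin (TCP) lies midway between the tips of the shut fingers; the grasp point (between the pads) lies 19 mm behind it; z points along the fingers, x is the direction in which the jaws open and shut, and the axes are right-handed (so a half turn about z gives the same grasp; the last joint's range is limited). The gripper opens to 87 mm and grips with 3 to 60 N. Pads are 19 mm wide; open, the fingers measure 117 mm over their backs; the gripper's body (75 mm by 190 mm) begins 51 mm behind the grasp point.
Start: joints at [-74.02, 18.392, -4.016, 83.108, 1.295, 78.541, -3.26], TCP at [0.17, 0.627, 0.223] pointing down, gripper open.
Joint ranges: [-163.93, 163.93], [-17.29, 119.83], [-79.2, 71.16], [3.27, 140.29], [-89.18, 269.18], [5.43, 117.66], [-154.24, 154.24]. Speed limits (degrees/s): [147.25, 147.25, 180, 180, 180, 180, 180].

### API

Orientations are given as [roll, pitch, yaw] about the fixed x, y, z axes, in that order (R = Rz(yaw) Ry(pitch) Rx(roll)).
In Python, from cell import env gives the robot as it stands.
- The arm moves only by the tool carry_out, never from a script. Its argument "plan" is a list of rows, each an object with "grip": the closure, from 0 (fully open) to 1 (shut); "dp": the shift along the tool's x, y, z in m, a list of three; "rotation": the turn, a rotation vector about the tool's x, y, z in degrees, a list of three. In form: [{"grip": grip, "dp": [dx, dy, dz], "rotation": [wx, wy, wz]}, ...]. A call has 1 to 8 rows; each row shifts and turns the pose as measured when the row begins, along the tool's axes as they then stand; what a row does not reach is not made up. A row lasts 1/12 s, in which the tool goes at most 41.7 mm and 7.16 degrees, less where a joint would pass 70% of its speed; a pose out of reach is approached as far as the arm can. A call is refused whole if a number of a shift passes 0.0417 or a number of a turn 7.16, either way. A call with a gripper value outside its range is refused whole. The fingers move at their own pace and stop on an object; "force" is the grip in N (left out, the last holds). Time passes only in rows, so rows that do not move let the fingers close. It gives the time, the measured TCP pose, the force and the opening at its end, in the units of the state.
- env.get_obs(): the state, without advancing time (a new reading comes with each control period).
- env.read_camera(name): name is "scene" or "top" or "wrist"; returns the picture (420x560x3 uint8, red, green, blue); there is no depth.
- env.camera_params(name): a dict with "fx", "fy", "cx", "cy" (pixels), "R" (3x3) and "t" (3): a world point X has camera coordinates R X + t. Camera axes: x right, y down, z forward; pixel columns grow to the right and rows downward; lengths in m; the calibration is good to about 2 mm. A picture is of the moment at which its call begins: read the wrist's pose just before it. camera_params takes no time and is no camera call; for the wrist camera it gives the pose at the moment of the call.
- env.sign_off(): hands the job in, once; it reports no verdict.
The state is a dict: "time_s": time; "qpos": joint angles; "joint_velocities": joint speeds; "effort": joint torques, N m; "tool_pos": TCP position; "tool_rot": TCP orientation; "force": force on the tool from outside, world axes, zero at the start; "wrist_torque": the same for the moment, N m; "grip_width": finger opening in m.
Only numpy, scipy, OpenCV 4.12 (cv2) and the standard library are available. Lean on these libraries where they do the work, as an engineer would, in place of code of your own. Each camera call takes 0.05 s, during which the arm holds its last target. There are 200 camera calls.

## Working session

There is one attempt and no reset: what is moved stays moved. The work goes in short steps, Python scripts to look and compute and a tool call to move; the robot and the scene stay as the last step left them, time stands still between calls to the robot, and variables do not carry over. Pictures are saved under pics/ and viewed, about 8 in all and at most 12, crops included, and the job is handed in when it is done.

Besides the shell and the picture viewer there is one more tool, called after ">>>" by a JSON object that holds its "fn" and its "kwargs". carry_out: Moves the arm, as the interface text tells. Its arguments: {"type":"object","properties":{"plan":{"type":"array","items":{"type":"object","properties":{"grip":{"type":"number"},"dp":{"type":"array","items":{"type":"number"}},"rotation":{"type":"array","items":{"type":"number"}}}}},"force":{"type":"number"}},"required":["plan"]}

```bash
ls; mkdir -p pics; python3 - <<'E'
from cell import env
import cv2
o=env.get_obs();print(o)
a=env.read_camera("scene");b=env.read_camera("top")
cv2.imwrite("pics/s0.png",a[:,:,::-1]);cv2.imwrite("pics/t0.png",b[:,:,::-1])
for n in("scene","top"):print(n,env.camera_params(n))
E
```

```text
pics
{'time_s': 0.0, 'qpos': array([-74.02167852,  18.4396845 ,  -4.01630645,  83.17567259,
         1.2943525 ,  78.543079  ,  -3.26124562]), 'joint_velocities': array([ 0.02593981,  0.08351034,  0.03817374,  0.03774355, -0.02407376,
        0.0426778 , -0.01112639]), 'effort': array([-3.83471559e-05, -4.91292000e+01, -4.03700704e-01, -3.12529564e+01,
       -6.38295896e-02,  4.37053596e-02,  1.71774759e-04]), 'tool_pos': array([0.16998687, 0.62678184, 0.22144782]), 'tool_rot': array([1.79994951e+02, 1.13220008e-01, 7.48308008e+01]), 'force': array([-0.13457101, -1.11514766, -0.31282466]), 'wrist_torque': array([-0.01072738, -0.01504652, -0.00036548]), 'grip_width': 0.08693732238538189}
scene {'fx': 393.8940575195803, 'fy': 393.8940575195803, 'cx': 280.7832937905022, 'cy': 215.1153893692349, 'R': array([[ 0.84445128,  0.53554666, -0.00958143],
       [ 0.43257711, -0.69241952, -0.57743593],
       [-0.31587825,  0.4834718 , -0.81637978]]), 't': array([-0.47715755, -0.14855074,  1.08603563])}
top {'fx': 392.0353463509568, 'fy': 392.0353463509568, 'cx': 282.20616447512515, 'cy': 211.28520916214356, 'R': array([[ 1.13414694e-03, -9.99993298e-01, -3.48096965e-03],
       [-9.85631317e-01, -5.29883323e-04, -1.68910111e-01],
       [ 1.68907134e-01,  3.62252158e-03, -9.85625313e-01]]), 't': array([0.06524231, 0.55058822, 0.93733204])}
```

View pics/t0.png

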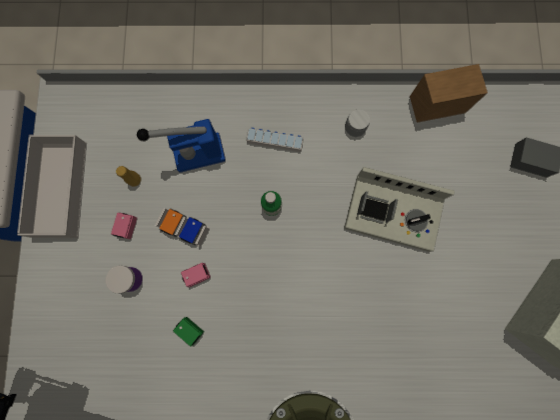

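View pics/s0.png

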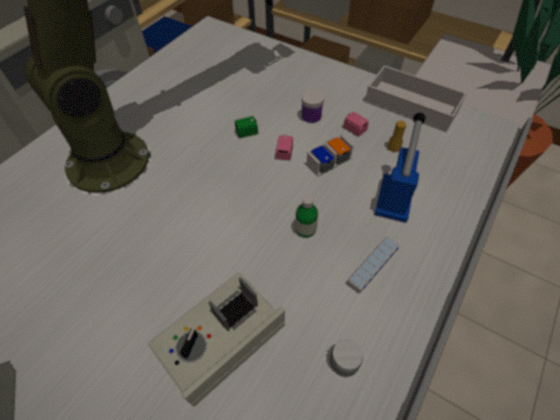

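```bash
cat > h.py <<'E'
from cell import env
import numpy as np, cv2
from scipy.spatial.transform import Rotation as Ro
def ray(p,uv,z):
    d=np.array([(uv[0]-p["cx"])/p["fx"],(uv[1]-p["cy"])/p["fy"],1.]);d=p["R"].T@d;c=-p["R"].T@p["t"]
    return c+d*(z-c[2])/d[2]
def proj(p,X):
    c=p["R"]@np.array(X)+p["t"];return np.array([p["fx"]*c[0]/c[2]+p["cx"],p["fy"]*c[1]/c[2]+p["cy"]])
def hue(img,lo,hi,s=120,v=60,amin=8):
    h=cv2.cvtColor(img,cv2.COLOR_RGB2HSV);m=cv2.inRange(h,(lo,s,v),(hi,255,255))
    cs=cv2.findContours(m,cv2.RETR_EXTERNAL,cv2.CHAIN_APPROX_NONE)[0]
    return sorted([c for c in cs if cv2.contourArea(c)>=amin],key=cv2.contourArea,reverse=True)
E
python3 - <<'E'
from h import *
p=env.camera_params("top")
b=cv2.imread("pics/t0.png")
f=lambda x0,x1,y0,y1:cv2.resize(np.clip(b[y0:y1,x0:x1]*1.6,0,255).astype(np.uint8),(400,400),interpolation=cv2.INTER_CUBIC)
cv2.imwrite("pics/c0.png",np.hstack([f(345,455,150,260),f(140,250,170,280)]))
rgb=b[:,:,::-1].copy()
for n,lo,hi in(("blue",105,130),("orange",8,18)):
    for c in hue(rgb,lo,hi,130,50,3):
        r=cv2.minAreaRect(c);print(n,cv2.contourArea(c),np.round(r[0],1),np.round(r[1],1),round(r[2]),np.round(ray(p,r[0],.046),3), np.round(ray(p,r[0],.03),3))
E
```

```text
blue 1707.0 [195.2 144.7] [44.6 50.4] 76 [0.726 0.291 0.046] [0.731 0.295 0.03 ]
blue 304.0 [190.4 229.7] [14.8 22.4] 27 [0.504 0.295 0.046] [0.506 0.299 0.03 ]
blue 113.0 [ 10.  230.8] [12.7 20.9] 65 [0.501 0.746 0.046] [0.503 0.757 0.03 ]
blue 39.5 [ 15.1 191.1] [ 3.  54.3] 7 [0.602 0.745 0.046] [0.606 0.756 0.03 ]
blue 14.5 [ 21.3 137.5] [ 2.5 31.3] 7 [0.745 0.745 0.046] [0.751 0.756 0.03 ]
blue 9.0 [ 16.5 238. ] [4. 7.] 90 [0.483 0.727 0.046] [0.484 0.738 0.03 ]
blue 6.0 [ 19.  158.5] [7. 2.] 90 [0.688 0.745 0.046] [0.693 0.756 0.03 ]
blue 3.0 [427. 231.] [2. 2.] 90 [ 0.501 -0.295  0.046] [ 0.503 -0.301  0.03 ]
orange 2656.5 [447.5  92.4] [44.6 75. ] 79 [ 0.87  -0.371  0.046] [ 0.878 -0.379  0.03 ]
orange 315.5 [170.4 221.2] [15.2 23.3] 27 [0.525 0.346 0.046] [0.528 0.35  0.03 ]
orange 5.0 [401.5 224. ] [2. 3.] 90 [ 0.519 -0.232  0.046] [ 0.521 -0.237  0.03 ]
```

View pics/c0.png

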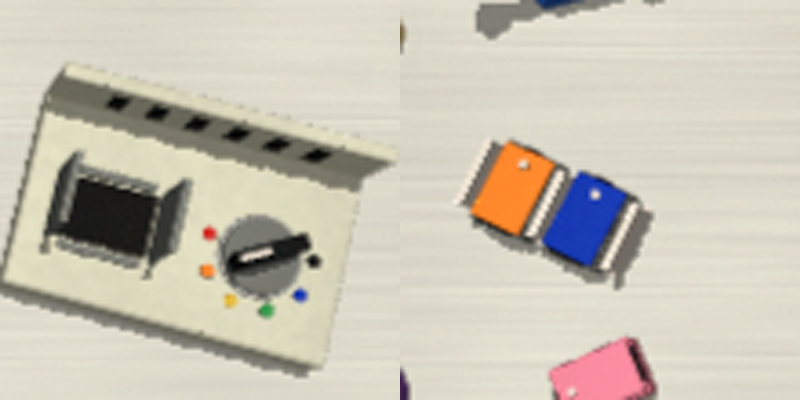

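The top view shows the blue pod in the caddy at (193,231), with the orange pod beside it at (172,222). The station bay is at about (376,209) and the knob at about (418,220). The white pointer line is on the orange-mark side, so the knob must turn 120° counterclockwise. Now I'll move above the pod.

>>> {"fn": "carry_out", "kwargs": {"plan": [{"grip": 0, "dp": [-0.0195, 0.034, 0], "rotation": [0, 0, 7]}, {"grip": 0, "dp": [-0.015, 0.036, 0], "rotation": [0, 0, 7]}, {"grip": 0, "dp": [-0.0105, 0.0375, 0], "rotation": [0, 0, 7]}, {"grip": 0, "dp": [-0.006, 0.0385, 0], "rotation": [0, 0, 7]}, {"grip": 0, "dp": [-0.001, 0.039, 0], "rotation": [0, 0, 7]}, {"grip": 0, "dp": [0.004, 0.039, 0], "rotation": [0, 0, 7]}, {"grip": 0, "dp": [0.0085, 0.038, 0], "rotation": [0, 0, 7]}, {"grip": 0, "dp": [0.013, 0.037, 0], "rotation": [0, 0, 7]}]}}

```text
time_s: 0.77
tool_pos: [0.3851, 0.4028, 0.2145]
tool_rot: [180.0, 0.7, 18.2]
force: [1.1, 0.3, 0.0]
grip_width: 0.0868
```

```bash
cat >> h.py <<'E'
def to(x,y,z,yaw):
    o=env.get_obs();R=Ro.from_euler("xyz",o["tool_rot"],degrees=True)
    T=Ro.from_euler("xyz",[180,0,yaw],degrees=True)
    d=R.inv().apply(np.array([x,y,z])-o["tool_pos"]);w=(R.inv()*T).as_rotvec(degrees=True)
    print("t",round(o["time_s"],2),"pos",np.round(o["tool_pos"],4),"rot",np.round(o["tool_rot"],1),"q",np.round(o["qpos"],0)[[0,6]],"F",np.round(o["force"],1),"gw",round(o["grip_width"],4))
    print(" need dp",np.round(d,4),"n",round(np.linalg.norm(d),3),"rot",np.round(w,1))
E
python3 -c "
from h import *
to(.504,.295,.22,-25)"
```

```text
t 0.77 pos [0.3851 0.4028 0.2145] rot [180.    0.7  18.2] q [-59. -29.] F [1.1 0.3 0. ] gw 0.0868
 need dp [ 0.0792  0.1396 -0.0064] n 0.161 rot [ 0.3  0.6 43.2]
```

>>> {"fn": "carry_out", "kwargs": {"plan": [{"grip": 0, "dp": [0.0185, 0.033, -0.001], "rotation": [0, 0, 7]}, {"grip": 0, "dp": [0.0225, 0.0305, -0.001], "rotation": [0, 0, 7]}, {"grip": 0, "dp": [0.026, 0.0275, -0.001], "rotation": [0, 0, 7]}, {"grip": 0, "dp": [0.029, 0.024, -0.001], "rotation": [0, 0.6, 7]}, {"grip": 0, "dp": [0, 0, 0], "rotation": [0, 0, 7]}, {"grip": 0, "dp": [0, 0, 0], "rotation": [0, 0, 7]}, {"grip": 0, "dp": [0, 0, 0], "rotation": [0, 0, 0]}]}}

```text
time_s: 1.35
tool_pos: [0.5083, 0.2793, 0.2157]
tool_rot: [179.4, -0.3, -25.3]
force: [0.6, -0.3, 0.2]
grip_width: 0.0871
```

```bash
python3 - <<'E'
from h import *
to(.504,.295,.22,-25)
p=env.camera_params("wrist");a=env.read_camera("wrist");cv2.imwrite("pics/w1.png",a[:,:,::-1])
np.save("w1.npy",p,allow_pickle=True)
for n,lo,hi in(("blue",105,130),("orange",8,18)):
    for c in hue(a,lo,hi,130,40,300):
        r=cv2.minAreaRect(c);q=np.array([ray(p,v,.046) for v in cv2.boxPoints(r)]);print(n,np.round(r[0]),q.mean(0).round(4));print(np.round(q[:,:2],4).tolist())
        for i in(0,1):
            d=q[i+1]-q[i];print(round(np.linalg.norm(d),4),round(np.degrees(np.arctan2(d[1],d[0])),1))
E
```

```text
t 1.35 pos [0.5083 0.2793 0.2157] rot [179.4  -0.3 -25.3] q [-51. -54.] F [ 0.6 -0.3  0.2] gw 0.0871
 need dp [-0.0106 -0.0123 -0.0045] n 0.017 rot [ 0.6 -0.3 -0.3]
blue [483.  79.] [0.7065 0.2878 0.046 ]
[[0.6687, 0.3773], [0.7812, 0.3243], [0.7512, 0.1949], [0.6248, 0.2548]]
0.1244 -25.2
0.1328 -103.0
blue [270. 174.] [0.5054 0.2953 0.046 ]
[[0.489, 0.3232], [0.5376, 0.3002], [0.5225, 0.2669], [0.4724, 0.2907]]
0.0538 -25.4
0.0366 -114.5
orange [266. 114.] [0.5257 0.3454 0.046 ]
[[0.5092, 0.374], [0.5587, 0.3506], [0.5431, 0.3164], [0.4919, 0.3407]]
0.0547 -25.3
0.0376 -114.6
```

View pics/w1.png

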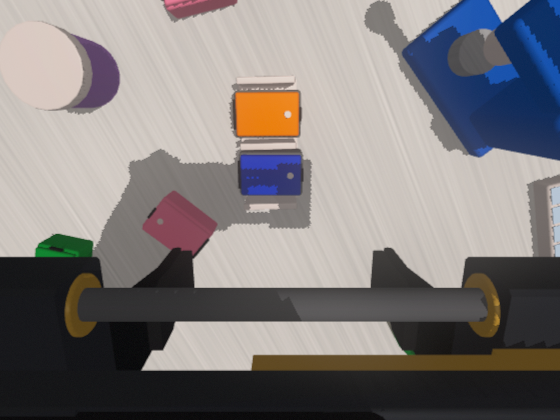

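>>> {"fn": "carry_out", "kwargs": {"plan": [{"grip": 0, "dp": [-0.009, -0.013, 0], "rotation": [0.6, -0.3, 0]}, {"grip": 0, "dp": [0, 0, 0.03], "rotation": [0, 0, 0]}, {"grip": 0, "dp": [0, 0, 0.035], "rotation": [0, 0, 0]}, {"grip": 0, "dp": [0, 0, 0.03], "rotation": [0, 0, 0]}, {"grip": 0, "dp": [0, 0, 0.01], "rotation": [0, 0, 0]}, {"grip": 0, "dp": [0, 0, 0], "rotation": [0, 0, 0]}]}}

```text
time_s: 1.9
tool_pos: [0.501, 0.3092, 0.1085]
tool_rot: [-179.4, 0.2, -23.5]
force: [-0.2, 0.2, 0.4]
grip_width: 0.087
```

```bash
python3 -c "
from h import *
to(.5054,.2953,.016,-25.4)"
```

```text
t 1.9 pos [0.501  0.3092 0.1085] rot [-179.4    0.2  -23.5] q [-51. -52.] F [-0.2  0.2  0.4] gw 0.087
 need dp [0.0099 0.0119 0.0924] n 0.094 rot [-0.6  0.2  1.9]
```

>>> {"fn": "carry_out", "kwargs": {"plan": [{"grip": 0, "dp": [0.009, 0.011, 0.005], "rotation": [-0.6, 0.2, 1.8]}, {"grip": 0, "dp": [0, 0, 0], "rotation": [0, 0, 0]}, {"grip": 0, "dp": [0, 0, 0], "rotation": [0, 0, 0]}, {"grip": 0, "dp": [0, 0, 0], "rotation": [0, 0, 0]}]}}

```text
time_s: 2.23
tool_pos: [0.5057, 0.2979, 0.1065]
tool_rot: [-179.9, -0.0, -25.1]
force: [0.8, -0.4, -0.5]
grip_width: 0.0868
```

```bash
python3 -c "
from h import *
to(.5054,.2953,.016,-25.4)"
```

```text
t 2.23 pos [0.5057 0.2979 0.1065] rot [-179.9   -0.   -25.1] q [-51. -53.] F [ 0.8 -0.4 -0.5] gw 0.0868
 need dp [0.0008 0.0027 0.0905] n 0.091 rot [-0.1 -0.   0.3]
```

>>> {"fn": "carry_out", "kwargs": {"plan": [{"grip": 0, "dp": [0, 0.0025, 0.02], "rotation": [0, 0, 0]}, {"grip": 0, "dp": [0, 0, 0.025], "rotation": [0, 0, 0]}, {"grip": 0, "dp": [0, 0, 0.02], "rotation": [0, 0, 0]}, {"grip": 0, "dp": [0, 0, 0.01], "rotation": [0, 0, 0]}, {"grip": 0, "dp": [0, 0, 0], "rotation": [0, 0, 0]}, {"grip": 0, "dp": [0, 0, 0], "rotation": [0, 0, 0]}]}}

```text
time_s: 2.73
tool_pos: [0.5123, 0.3001, 0.039]
tool_rot: [-178.9, -0.5, -25.1]
force: [0.8, -0.3, 0.7]
grip_width: 0.0873
```

```bash
python3 -c "
from h import *
to(.5054,.2953,.016,-25.4)"
```

```text
t 2.73 pos [0.5123 0.3001 0.039 ] rot [-178.9   -0.5  -25.1] q [-50. -51.] F [ 0.8 -0.3  0.7] gw 0.0873
 need dp [-0.0044  0.0077  0.0228] n 0.024 rot [-1.1 -0.5  0.3]
```

>>> {"fn": "carry_out", "kwargs": {"plan": [{"grip": 0, "dp": [-0.004, 0.007, 0.01], "rotation": [-1.1, -0.5, 0]}, {"grip": 0, "dp": [0, 0, 0.01], "rotation": [0, 0, 0]}, {"grip": 0, "dp": [0, 0, 0.003], "rotation": [0, 0, 0]}, {"grip": 0, "dp": [0, 0, 0], "rotation": [0, 0, 0]}]}}

```text
time_s: 3.07
tool_pos: [0.5076, 0.2969, 0.0178]
tool_rot: [-179.8, -0.1, -25.1]
force: [0.1, -0.9, 0.9]
grip_width: 0.0867
```

```bash
python3 -c "
from h import *
to(.5054,.2953,.016,-25.4)"
```

```text
t 3.07 pos [0.5076 0.2969 0.0178] rot [-1.798e+02 -1.000e-01 -2.510e+01] q [-50. -51.] F [ 0.1 -0.9  0.9] gw 0.0867
 need dp [-0.0013  0.0024  0.0018] n 0.003 rot [-0.2 -0.1  0.3]
```

Good. I'll close gently and then lift.

>>> {"fn": "carry_out", "kwargs": {"plan": [{"grip": 0, "dp": [-0.001, 0.002, 0.001], "rotation": [0, 0, 0]}, {"grip": 0.5, "dp": [0, 0, 0], "rotation": [0, 0, 0]}, {"grip": 0.5, "dp": [0, 0, 0], "rotation": [0, 0, 0]}, {"grip": 0.5, "dp": [0, 0, 0], "rotation": [0, 0, 0]}, {"grip": 0.5, "dp": [0, 0, 0], "rotation": [0, 0, 0]}, {"grip": 0.5, "dp": [0, 0, 0], "rotation": [0, 0, 0]}, {"grip": 0.5, "dp": [0, 0, 0], "rotation": [0, 0, 0]}], "force": 15}}

```text
time_s: 3.65
tool_pos: [0.5063, 0.2959, 0.0178]
tool_rot: [-179.7, -0.1, -25.1]
force: [0.6, -0.3, -0.9]
grip_width: 0.0596
```

```bash
python3 -c "
from h import *
to(.5054,.2953,.12,-25.4)"
```

```text
t 3.65 pos [0.5063 0.2959 0.0178] rot [-1.797e+02 -1.000e-01 -2.510e+01] q [-50. -51.] F [ 0.6 -0.3 -0.9] gw 0.0596
 need dp [-0.0003  0.0003 -0.1022] n 0.102 rot [-0.3 -0.1  0.3]
```

>>> {"fn": "carry_out", "kwargs": {"plan": [{"grip": 0.5, "dp": [0, 0, -0.02], "rotation": [0, 0, 0]}, {"grip": 0.5, "dp": [0, 0, -0.03], "rotation": [0, 0, 0]}, {"grip": 0.5, "dp": [0, 0, -0.035], "rotation": [0, 0, 0]}, {"grip": 0.5, "dp": [0, 0, -0.03], "rotation": [0, 0, 0]}, {"grip": 0.5, "dp": [0, 0, -0.01], "rotation": [0, 0, 0]}, {"grip": 0.5, "dp": [0, 0, 0], "rotation": [0, 0, 0]}]}}

```text
time_s: 4.15
tool_pos: [0.5032, 0.2942, 0.144]
tool_rot: [180.0, 0.1, -25.1]
force: [1.4, 0.4, -1.9]
grip_width: 0.0597
```

>>> {"fn": "carry_out", "kwargs": {"plan": [{"grip": 0.5, "dp": [0.009, 0.028, 0], "rotation": [0, 0, 5]}, {"grip": 0.5, "dp": [0.012, 0.027, 0], "rotation": [0, 0, 6]}, {"grip": 0.5, "dp": [0.015, 0.026, 0], "rotation": [0, 0, 6]}, {"grip": 0.5, "dp": [0.018, 0.024, 0], "rotation": [0, 0, 6]}, {"grip": 0.5, "dp": [0.021, 0.022, 0], "rotation": [0, 0, 6]}, {"grip": 0.5, "dp": [0.023, 0.019, 0], "rotation": [0, 0, 6]}, {"grip": 0.5, "dp": [0.02, 0.012, 0], "rotation": [0, 0, 6]}, {"grip": 0.5, "dp": [0, 0, 0], "rotation": [0, 0, 0]}]}}

```text
time_s: 4.82
tool_pos: [0.4766, 0.0857, 0.1315]
tool_rot: [179.2, 0.0, -67.7]
force: [1.2, 0.7, -1.3]
grip_width: 0.0601
```

```bash
python3 -c "
from h import *
to(.46,-.02,.1,-100)
b=cv2.imread('pics/t0.png')[:,:,::-1].copy();p=env.camera_params('top')
print('bottle',ray(p,(271,200),.1),'knob',ray(p,(418,220),.05))"
```

```text
t 4.82 pos [0.4766 0.0857 0.1315] rot [179.2   0.  -67.7] q [-45. -80.] F [ 1.2  0.7 -1.3] gw 0.0601
 need dp [0.0916 0.055  0.0322] n 0.112 rot [ 0.8 -0.2 32.3]
bottle [0.5687403  0.09227125 0.1       ] knob [ 0.52817404 -0.27249859  0.05      ]
```

>>> {"fn": "carry_out", "kwargs": {"plan": [{"grip": 0.5, "dp": [0.02, 0.02, 0], "rotation": [0.8, 0, 6]}, {"grip": 0.5, "dp": [0.026, 0.013, 0], "rotation": [0, 0, 6]}, {"grip": 0.5, "dp": [0.028, 0.006, 0], "rotation": [0, 0, 6]}, {"grip": 0.5, "dp": [0.02, 0.002, 0], "rotation": [0, 0, 6]}, {"grip": 0.5, "dp": [0, 0, 0], "rotation": [0, 0, 4]}, {"grip": 0.5, "dp": [0, 0, 0], "rotation": [0, 0, 0]}, {"grip": 0.5, "dp": [0, 0, 0], "rotation": [0, 0, 0]}]}}

```text
time_s: 5.4
tool_pos: [0.4508, -0.0228, 0.1212]
tool_rot: [179.3, -0.3, -96.8]
force: [0.1, 0.2, -1.1]
grip_width: 0.06
```

```bash
python3 -c "
from h import *
to(.46,-.02,.0128,-100);print(env.get_obs()['qpos'].round(0))"
```

```text
t 5.4 pos [ 0.4508 -0.0228  0.1212] rot [179.3  -0.3 -96.8] q [-39. -99.] F [ 0.1  0.2 -1.1] gw 0.06
 need dp [-0.0044 -0.0102  0.1083] n 0.109 rot [ 0.7 -0.3  3.2]
[-39.  -2.  38. 118.   2.  65. -99.]
```

>>> {"fn": "carry_out", "kwargs": {"plan": [{"grip": 0.5, "dp": [0, -0.007, 0.02], "rotation": [0.6, -0.3, 0]}, {"grip": 0.5, "dp": [0, -0.003, 0.025], "rotation": [0, 0, 0]}, {"grip": 0.5, "dp": [0, 0, 0.02], "rotation": [0, 0, 0]}, {"grip": 0.5, "dp": [0, 0, 0.015], "rotation": [0, 0, 0]}, {"grip": 0.5, "dp": [0, 0, 0.005], "rotation": [0, 0, 0]}, {"grip": 0.5, "dp": [0, 0, 0], "rotation": [0, 0, 0]}]}}

```text
time_s: 5.9
tool_pos: [0.4605, -0.0182, 0.0302]
tool_rot: [179.8, 0.0, -95.5]
force: [0.2, -0.2, -0.4]
grip_width: 0.06
```

```bash
python3 -c "
from h import *
to(.46,-.02,.0128,-97)"
```

```text
t 5.9 pos [ 0.4605 -0.0182  0.0302] rot [179.8   0.  -95.5] q [-37. -91.] F [ 0.2 -0.2 -0.4] gw 0.06
 need dp [0.0019 0.0003 0.0174] n 0.017 rot [ 0.2 -0.   1.5]
```

>>> {"fn": "carry_out", "kwargs": {"plan": [{"grip": 0.5, "dp": [0, 0, 0.008], "rotation": [0, 0, 0]}, {"grip": 0.5, "dp": [0, 0, 0.004], "rotation": [0, 0, 0]}, {"grip": 0.5, "dp": [0, 0, 0.003], "rotation": [0, 0, 0]}, {"grip": 0.5, "dp": [0, 0, 0.001], "rotation": [0, 0, 0]}, {"grip": 0.5, "dp": [0, 0, 0], "rotation": [0, 0, 0]}]}}

```text
time_s: 6.32
tool_pos: [0.4621, -0.0161, 0.0142]
tool_rot: [179.9, 0.1, -95.2]
force: [0.2, -0.3, -1.8]
grip_width: 0.0601
```

```bash
python3 -c "
from h import *
to(.46,-.02,.0118,-97)"
```

```text
t 6.32 pos [ 0.4621 -0.0161  0.0142] rot [ 1.799e+02  1.000e-01 -9.520e+01] q [-37. -89.] F [ 0.2 -0.3 -1.8] gw 0.0601
 need dp [0.004  0.0017 0.0024] n 0.005 rot [0.1 0.1 1.8]
```

>>> {"fn": "carry_out", "kwargs": {"plan": [{"grip": 0.5, "dp": [0, 0, 0.0025], "rotation": [0, 0, 0]}, {"grip": 0.5, "dp": [0, 0, 0.002], "rotation": [0, 0, 0]}, {"grip": 0.5, "dp": [0, 0, 0.001], "rotation": [0, 0, 0]}, {"grip": 0.5, "dp": [0, 0, 0], "rotation": [0, 0, 0]}]}}

```text
time_s: 6.65
tool_pos: [0.4635, -0.016, 0.0118]
tool_rot: [-180.0, 0.2, -95.2]
force: [-0.0, 1.2, -1.9]
grip_width: 0.06
```

```bash
python3 -c "
from h import *
to(.46,-.02,.0118,-97)"
```

```text
t 6.65 pos [ 0.4635 -0.016   0.0118] rot [-180.     0.2  -95.2] q [-37. -89.] F [-0.   1.2 -1.9] gw 0.06
 need dp [ 0.0043  0.0031 -0.0001] n 0.005 rot [-0.   0.2  1.8]
```

>>> {"fn": "carry_out", "kwargs": {"plan": [{"grip": 0.5, "dp": [0, 0, 0.001], "rotation": [0, 0, 0]}, {"grip": 0.5, "dp": [0, 0, 0.001], "rotation": [0, 0, 0]}, {"grip": 0.5, "dp": [0, 0, 0], "rotation": [0, 0, 0]}]}}

```text
time_s: 6.9
tool_pos: [0.4646, -0.016, 0.0115]
tool_rot: [-179.9, 0.3, -95.2]
force: [0.8, -0.3, -0.1]
grip_width: 0.0605
```

```bash
python3 -c "
from h import *
to(.46,-.02,.0118,-97)"
```

```text
t 6.9 pos [ 0.4646 -0.016   0.0115] rot [-179.9    0.3  -95.2] q [-36. -89.] F [ 0.8 -0.3 -0.1] gw 0.0605
 need dp [ 0.0044  0.0042 -0.0003] n 0.006 rot [-0.1  0.3  1.8]
```

>>> {"fn": "carry_out", "kwargs": {"plan": [{"grip": 0.2, "dp": [0, 0, 0], "rotation": [0, 0, 0]}, {"grip": 0, "dp": [0, 0, 0], "rotation": [0, 0, 0]}, {"grip": 0, "dp": [0, 0, 0], "rotation": [0, 0, 0]}, {"grip": 0, "dp": [0, 0, -0.02], "rotation": [0, 0, 0]}, {"grip": 0, "dp": [0, 0, -0.03], "rotation": [0, 0, 0]}, {"grip": 0, "dp": [0, 0, -0.03], "rotation": [0, 0, 0]}, {"grip": 0, "dp": [0, 0, 0], "rotation": [0, 0, -5]}, {"grip": 0, "dp": [0, 0, 0], "rotation": [0, 0, -7]}]}}

```text
time_s: 7.57
tool_pos: [0.4638, -0.0168, 0.0935]
tool_rot: [-179.9, 0.2, -82.9]
force: [-0.6, 0.1, 0.1]
grip_width: 0.0864
```

>>> {"fn": "carry_out", "kwargs": {"plan": [{"grip": 0, "dp": [0, 0, 0], "rotation": [0, 0, -7]}, {"grip": 0, "dp": [0, 0, 0], "rotation": [0, 0, -7]}, {"grip": 0, "dp": [0, 0, 0], "rotation": [0, 0, -7]}, {"grip": 0, "dp": [0, 0, 0], "rotation": [0, 0, -7]}, {"grip": 0, "dp": [0, 0, 0], "rotation": [0, 0, -7]}, {"grip": 0, "dp": [0, 0, 0], "rotation": [0, 0, -7]}, {"grip": 0, "dp": [0, 0, 0], "rotation": [0, 0, -7]}, {"grip": 0, "dp": [0, 0, 0], "rotation": [0, 0, -7]}]}}

```text
time_s: 8.23
tool_pos: [0.4655, -0.0164, 0.0947]
tool_rot: [-179.6, -0.2, -25.6]
force: [0.1, 0.2, -1.5]
grip_width: 0.0871
```

```bash
python3 -c "
from h import *
to(.4646,-.016,.016,-5.2)"
```

```text
t 8.23 pos [ 0.4655 -0.0164  0.0947] rot [-179.6   -0.2  -25.6] q [-38. -25.] F [ 0.1  0.2 -1.5] gw 0.0871
 need dp [-0.0012  0.0006  0.0787] n 0.079 rot [ -0.4  -0.3 -20.3]
```

>>> {"fn": "carry_out", "kwargs": {"plan": [{"grip": 0, "dp": [-0.001, 0, 0], "rotation": [-0.4, -0.2, -7]}, {"grip": 0, "dp": [0, 0, 0], "rotation": [0, 0, -7]}, {"grip": 0, "dp": [0, 0, 0], "rotation": [0, 0, -3]}, {"grip": 0, "dp": [0, 0, 0], "rotation": [0, 0, 0]}, {"grip": 0, "dp": [0, 0, 0], "rotation": [0, 0, 0]}]}}

```text
time_s: 8.65
tool_pos: [0.4644, -0.0159, 0.094]
tool_rot: [180.0, -0.0, -7.9]
force: [-0.1, 0.4, 0.2]
grip_width: 0.0871
```

```bash
python3 - <<'E'
from h import *
to(.4646,-.016,.011,-5.2)
p=env.camera_params("top");a=env.read_camera("top")
cv2.imwrite("pics/t2.png",a[:,:,::-1])
for c in hue(a,105,130,130,40,40):
    r=cv2.minAreaRect(c);print(np.round(r[0]),np.round(r[1]),ray(p,r[0],.04).round(3))
E
```

```text
t 8.65 pos [ 0.4644 -0.0159  0.094 ] rot [180.   -0.   -7.9] q [-38.  -8.] F [-0.1  0.4  0.2] gw 0.0871
 need dp [0.0002 0.     0.083 ] n 0.083 rot [ 0.  -0.  -2.7]
[195. 145.] [45. 50.] [0.728 0.293 0.04 ]
[ 17. 173.] [ 21. 134.] [0.652 0.749 0.04 ]
```

>>> {"fn": "carry_out", "kwargs": {"plan": [{"grip": 0, "dp": [0, 0, 0.015], "rotation": [0, 0, -2.6]}, {"grip": 0, "dp": [0, 0, 0.02], "rotation": [0, 0, 0]}, {"grip": 0, "dp": [0, 0, 0.018], "rotation": [0, 0, 0]}, {"grip": 0, "dp": [0, 0, 0.01], "rotation": [0, 0, 0]}, {"grip": 0, "dp": [0, 0, 0], "rotation": [0, 0, 0]}, {"grip": 0, "dp": [0, 0, 0], "rotation": [0, 0, 0]}]}}

```text
time_s: 9.2
tool_pos: [0.4663, -0.0157, 0.03]
tool_rot: [-179.9, -0.2, -5.6]
force: [1.1, 0.1, 0.9]
grip_width: 0.0869
```

```bash
python3 - <<'E'
from h import *
to(.4646,-.016,.011,-5.2)
E
```

```text
t 9.2 pos [ 0.4663 -0.0157  0.03  ] rot [-179.9   -0.2   -5.6] q [-36.  -1.] F [1.1 0.1 0.9] gw 0.0869
 need dp [-0.0018  0.0005  0.0189] n 0.019 rot [-0.1 -0.2 -0.4]
```

>>> {"fn": "carry_out", "kwargs": {"plan": [{"grip": 0, "dp": [-0.002, 0, 0.008], "rotation": [0, -0.2, -0.4]}, {"grip": 0, "dp": [0, 0, 0.006], "rotation": [0, 0, 0]}, {"grip": 0, "dp": [0, 0, 0.003], "rotation": [0, 0, 0]}, {"grip": 0.4, "dp": [0, 0, 0.001], "rotation": [0, 0, 0]}, {"grip": 0.65, "dp": [0, 0, 0], "rotation": [0, 0, 0]}, {"grip": 0.65, "dp": [0, 0, 0], "rotation": [0, 0, 0]}, {"grip": 0.65, "dp": [0, 0, 0], "rotation": [0, 0, 0]}, {"grip": 0.65, "dp": [0, 0, 0], "rotation": [0, 0, 0]}]}}

```text
time_s: 9.87
tool_pos: [0.4668, -0.015, 0.0131]
tool_rot: [-179.8, -0.3, -5.2]
force: [0.6, -0.2, -0.0]
grip_width: 0.0615
```

>>> {"fn": "carry_out", "kwargs": {"plan": [{"grip": 0.65, "dp": [0, 0, 0], "rotation": [0, 0, 0]}, {"grip": 0.65, "dp": [0, 0, 0], "rotation": [0, 0, 0]}]}}

```text
time_s: 10.03
tool_pos: [0.4672, -0.015, 0.0135]
tool_rot: [-179.8, -0.3, -5.2]
force: [-0.6, -0.1, 0.0]
grip_width: 0.0483
```

```bash
python3 - <<'E'
from h import *
to(.4646,-.016,.011,-5.2)
E
```

```text
t 10.03 pos [ 0.4672 -0.015   0.0135] rot [-179.8   -0.3   -5.2] q [-36.   1.] F [-0.6 -0.1  0. ] gw 0.0483
 need dp [-0.0025  0.0013  0.0025] n 0.004 rot [-0.2 -0.3 -0. ]
```

>>> {"fn": "carry_out", "kwargs": {"plan": [{"grip": 0.65, "dp": [0, 0, 0], "rotation": [0, 0, 0]}, {"grip": 0.65, "dp": [0, 0, 0], "rotation": [0, 0, 0]}, {"grip": 0.65, "dp": [0, 0, 0], "rotation": [0, 0, 0]}, {"grip": 0.65, "dp": [0, 0, 0], "rotation": [0, 0, 0]}]}}

```text
time_s: 10.37
tool_pos: [0.4671, -0.0149, 0.0136]
tool_rot: [-179.8, -0.3, -5.2]
force: [0.3, -0.7, -0.6]
grip_width: 0.042
```

```bash
python3 - <<'E'
from h import *
to(.4646,-.016,.11,-5.2)
p=env.camera_params("top");b=cv2.imread("pics/t0.png")[:,:,::-1].copy()
sub=b[190:250,390:445]
for n,lo,hi in(("red",0,6),("red2",172,180),("or",8,16),("yel",18,30),("grn",45,85),("blu",105,130)):
    for c in hue(sub,lo,hi,100,50,1)[:2]:
        u=c.reshape(-1,2).mean(0)+[390,190];print(n,u.round(1),cv2.contourArea(c),ray(p,u,.03)[:2].round(4))
g=cv2.cvtColor(b,cv2.COLOR_RGB2GRAY)
m=cv2.inRange(g[190:230,350:400],0,45)
c=max(cv2.findContours(m,cv2.RETR_EXTERNAL,cv2.CHAIN_APPROX_NONE)[0],key=cv2.contourArea)
r=cv2.minAreaRect(c);q=cv2.boxPoints(r)+[350,190];print("bay",np.round(r[1],1),ray(p,q.mean(0),.03).round(4),[ray(p,v,.03)[:2].round(4).tolist() for v in q])
E
```

```text
t 10.37 pos [ 0.4671 -0.0149  0.0136] rot [-179.8   -0.3   -5.2] q [-36.   1.] F [ 0.3 -0.7 -0.6] gw 0.042
 need dp [-0.0018  0.0009 -0.0964] n 0.096 rot [-0.2 -0.3 -0. ]
red [402.1 213.9] 6.0 [ 0.5469 -0.2399]
or [401.5 224. ] 6.0 [ 0.5209 -0.237 ]
yel [408.  232.1] 5.0 [ 0.5001 -0.2524]
grn [417.9 234.9] 3.5 [ 0.4932 -0.2769]
blu [427.1 230.9] 3.5 [ 0.5034 -0.3009]
bay [33.4 21.3] [ 0.5632 -0.1728  0.03  ] [[0.5462, -0.1244], [0.6003, -0.1386], [0.5802, -0.2214], [0.5265, -0.2064]]
```

>>> {"fn": "carry_out", "kwargs": {"plan": [{"grip": 0.65, "dp": [0, 0, -0.015], "rotation": [0, 0, 0]}, {"grip": 0.65, "dp": [0, 0, -0.03], "rotation": [0, 0, 0]}, {"grip": 0.65, "dp": [0, 0, -0.035], "rotation": [0, 0, 0]}, {"grip": 0.65, "dp": [0, 0, -0.035], "rotation": [0, 0, 0]}, {"grip": 0.65, "dp": [0, 0, -0.035], "rotation": [0, 0, 0]}, {"grip": 0.65, "dp": [0, 0, -0.03], "rotation": [0, 0, 0]}, {"grip": 0.65, "dp": [0.005, 0.01, -0.015], "rotation": [0, 0, 1]}, {"grip": 0.65, "dp": [0.01, 0.025, 0], "rotation": [0, 0, 2]}]}}

```text
time_s: 11.03
tool_pos: [0.4729, -0.0478, 0.2142]
tool_rot: [-179.9, 0.2, -7.9]
force: [2.0, 0.5, -2.5]
grip_width: 0.0415
```

>>> {"fn": "carry_out", "kwargs": {"plan": [{"grip": 0.65, "dp": [0.012, 0.025, 0], "rotation": [0, 0, 2]}, {"grip": 0.65, "dp": [0.012, 0.025, 0], "rotation": [0, 0, 2]}, {"grip": 0.65, "dp": [0.013, 0.025, 0], "rotation": [0, 0, 1]}, {"grip": 0.65, "dp": [0.013, 0.025, 0], "rotation": [0, 0, 1]}, {"grip": 0.65, "dp": [0.013, 0.02, 0], "rotation": [0, 0, 0]}, {"grip": 0.65, "dp": [0, 0, 0], "rotation": [0, 0, 0]}, {"grip": 0.65, "dp": [0, 0, 0], "rotation": [0, 0, 0]}]}}

```text
time_s: 11.62
tool_pos: [0.5129, -0.1883, 0.2159]
tool_rot: [-179.9, -0.1, -14.4]
force: [0.4, 0.6, -1.6]
grip_width: 0.0416
```

```bash
python3 - <<'E'
from h import *
from scipy.optimize import least_squares
to(.548,-.231,.23,-15)
D=np.array([[.5469,-.2399],[.5209,-.237],[.5001,-.2524],[.4932,-.2769],[.5034,-.3009]])
s=least_squares(lambda v:np.hypot(*(D-v).T)-.038,[.53,-.277]);print(s.x.round(4),s.fun.round(4))
d=D-s.x;print(np.degrees(np.arctan2(d[:,1],d[:,0])).round(1))
p=env.camera_params("wrist");a=env.read_camera("wrist");cv2.imwrite("pics/w3.png",a[:,:,::-1])
import pickle;pickle.dump(p,open("w3.pkl","wb"))
E
```

```text
t 11.62 pos [ 0.5129 -0.1883  0.2159] rot [-1.799e+02 -1.000e-01 -1.440e+01] q [-27.   8.] F [ 0.4  0.6 -1.6] gw 0.0416
 need dp [ 0.0446  0.0326 -0.0141] n 0.057 rot [-0.1 -0.1  0.6]
[ 0.5309 -0.2742] [-0.0001  0.0005 -0.0003 -0.0002  0.0003]
[  65.   105.   144.7 -175.9 -135.8]
```

View pics/w3.png

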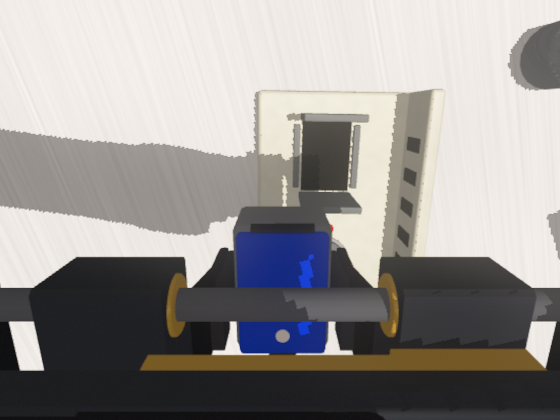

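```bash
python3 - <<'E'
from h import *
import pickle
p=pickle.load(open("w3.pkl","rb"));a=cv2.imread("pics/w3.png");g=cv2.cvtColor(a,cv2.COLOR_BGR2GRAY)
for c in(320,340):print("col",c,[(r,int(g[r,c])) for r in range(106,220,2)])
for r in(140,175):print("row",r,[(c,int(g[r,c])) for c in range(286,366,2)])
print("cam",-p["R"].T@p["t"])
k=np.array([.5309,-.2742])
for y in(-15.2,-14,-16):
    t=np.radians(y);b=k+.11*np.array([-np.sin(t),np.cos(t)]);print(y,b.round(4))
    Rm=np.array([[np.cos(t),-np.sin(t)],[np.sin(t),np.cos(t)]])
    for q in([-25,34,60],[-25,40,60],[25,34,60],[25,40,60],[-25,-34,60],[25,-34,60],[25,-40,60],[-25,-34,0],[25,34,0],[0,34,0]):
        w=b+Rm@np.array(q[:2])/1e3;print(q,proj(p,[*w,.03+q[2]/1e3]).round(0),end=" ")
    print()
cv2.imwrite("pics/w3c.png",cv2.resize(a[95:225,250:420],None,fx=4,fy=4,interpolation=cv2.INTER_CUBIC))
E
```

```text
col 320 [(106, 235), (108, 235), (110, 234), (112, 226), (114, 146), (116, 158), (118, 155), (120, 147), (122, 81), (124, 80), (126, 79), (128, 77), (130, 77), (132, 76), (134, 75), (136, 74), (138, 74), (140, 73), (142, 72), (144, 71), (146, 71), (148, 69), (150, 68), (152, 68), (154, 67), (156, 66), (158, 66), (160, 64), (162, 63), (164, 60), (166, 64), (168, 64), (170, 63), (172, 60), (174, 62), (176, 63), (178, 61), (180, 60), (182, 61), (184, 60), (186, 61), (188, 60), (190, 163), (192, 82), (194, 82), (196, 81), (198, 81), (200, 82), (202, 81), (204, 81), (206, 81), (208, 81), (210, 81), (212, 82), (214, 82), (216, 82), (218, 82)]
col 340 [(106, 237), (108, 236), (110, 235), (112, 234), (114, 129), (116, 159), (118, 157), (120, 149), (122, 83), (124, 80), (126, 80), (128, 79), (130, 78), (132, 78), (134, 76), (136, 76), (138, 74), (140, 74), (142, 73), (144, 74), (146, 72), (148, 71), (150, 70), (152, 71), (154, 70), (156, 68), (158, 68), (160, 68), (162, 68), (164, 68), (166, 68), (168, 67), (170, 67), (172, 66), (174, 67), (176, 66), (178, 67), (180, 65), (182, 66), (184, 66)
[... 1297 characters left out ...]
 -34, 60] [300. 205.] [25, -34, 60] [361. 206.] [25, -40, 60] [360. 213.] [-25, -34, 0] [297. 190.] [25, 34, 0] [352. 119.] [0, 34, 0] [326. 119.] 
-14 [ 0.5575 -0.1675]
[-25, 34, 60] [298. 121.] [-25, 40, 60] [298. 113.] [25, 34, 60] [363. 120.] [25, 40, 60] [363. 112.] [-25, -34, 60] [298. 206.] [25, -34, 60] [359. 205.] [25, -40, 60] [358. 212.] [-25, -34, 0] [295. 190.] [25, 34, 0] [349. 119.] [0, 34, 0] [322. 119.] 
-16 [ 0.5612 -0.1685]
[-25, 34, 60] [305. 120.] [-25, 40, 60] [305. 112.] [25, 34, 60] [369. 122.] [25, 40, 60] [370. 113.] [-25, -34, 60] [301. 205.] [25, -34, 60] [362. 206.] [25, -40, 60] [361. 213.] [-25, -34, 0] [298. 190.] [25, 34, 0] [354. 120.] [0, 34, 0] [328. 119.]
```

View pics/w3c.png

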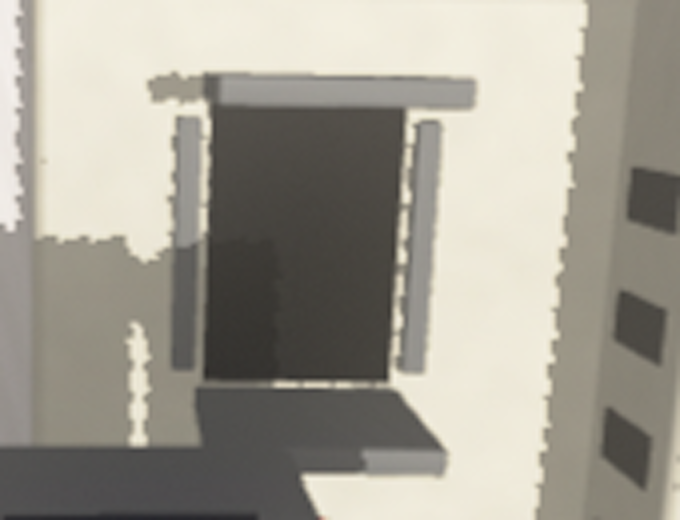

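Measured against the wrist picture (cheek tops at rows 113–121 and 207–213, lips at columns ~296 and ~355), the bay is at (0.560, -0.168) with yaw -15.3. That agrees with the dot circle. Next I'll move above it.

>>> {"fn": "carry_out", "kwargs": {"plan": [{"grip": 0.65, "dp": [0.02, -0.004, 0.02], "rotation": [0, 0, 0.8]}, {"grip": 0.65, "dp": [0.015, -0.003, 0.02], "rotation": [0, 0, 0]}, {"grip": 0.65, "dp": [0.003, 0, 0.01], "rotation": [0, 0, 0]}, {"grip": 0.65, "dp": [0, 0, 0], "rotation": [0, 0, 0]}, {"grip": 0.65, "dp": [0, 0, 0], "rotation": [0, 0, 0]}, {"grip": 0.65, "dp": [0, 0, 0], "rotation": [0, 0, 0]}]}}

```text
time_s: 12.17
tool_pos: [0.5518, -0.1843, 0.1649]
tool_rot: [-179.5, 0.0, -14.8]
force: [-0.3, 0.2, -1.6]
grip_width: 0.0419
```

```bash
python3 - <<'E'
from h import *
to(.560,-.1678,.0436,-15.3)
E
```

```text
t 12.17 pos [ 0.5518 -0.1843  0.1649] rot [-179.5    0.   -14.8] q [-25.  12.] F [-0.3  0.2 -1.6] gw 0.0419
 need dp [ 0.0038 -0.0171  0.1214] n 0.123 rot [-0.5  0.   0.5]
```

>>> {"fn": "carry_out", "kwargs": {"plan": [{"grip": 0.65, "dp": [0.003, -0.013, 0.01], "rotation": [-0.5, 0, 0.5]}, {"grip": 0.65, "dp": [0, -0.003, 0.01], "rotation": [0, 0, 0]}, {"grip": 0.65, "dp": [0, 0, 0.01], "rotation": [0, 0, 0]}, {"grip": 0.65, "dp": [0, 0, 0], "rotation": [0, 0, 0]}, {"grip": 0.65, "dp": [0, 0, 0], "rotation": [0, 0, 0]}]}}

```text
time_s: 12.58
tool_pos: [0.5582, -0.1692, 0.1374]
tool_rot: [-179.8, -0.2, -15.2]
force: [0.2, 0.1, -0.9]
grip_width: 0.0418
```

```bash
python3 - <<'E'
from h import *
to(.560,-.1678,.0436,-15.3)
E
```

```text
t 12.58 pos [ 0.5582 -0.1692  0.1374] rot [-179.8   -0.2  -15.2] q [-25.  10.] F [ 0.2  0.1 -0.9] gw 0.0418
 need dp [ 0.001  -0.0016  0.0939] n 0.094 rot [-0.2 -0.2  0.1]
```

>>> {"fn": "carry_out", "kwargs": {"plan": [{"grip": 0.65, "dp": [0.001, -0.0015, 0.008], "rotation": [-0.2, -0.2, 0]}, {"grip": 0.65, "dp": [0, 0, 0.01], "rotation": [0, 0, 0]}, {"grip": 0.65, "dp": [0, 0, 0.01], "rotation": [0, 0, 0]}, {"grip": 0.65, "dp": [0, 0, 0], "rotation": [0, 0, 0]}, {"grip": 0.65, "dp": [0, 0, 0], "rotation": [0, 0, 0]}]}}

```text
time_s: 13.0
tool_pos: [0.5591, -0.1701, 0.1074]
tool_rot: [179.9, -0.1, -15.4]
force: [-0.2, 0.6, -0.9]
grip_width: 0.0417
```

```bash
python3 - <<'E'
from h import *
to(.560,-.1678,.0436,-15.3)
E
```

```text
t 13.0 pos [ 0.5591 -0.1701  0.1074] rot [ 1.799e+02 -1.000e-01 -1.540e+01] q [-25.  11.] F [-0.2  0.6 -0.9] gw 0.0417
 need dp [ 0.0002 -0.0025  0.0638] n 0.064 rot [ 0.1 -0.1 -0.1]
```

>>> {"fn": "carry_out", "kwargs": {"plan": [{"grip": 0.65, "dp": [0, -0.0025, 0.008], "rotation": [0, 0, 0]}, {"grip": 0.65, "dp": [0, 0, 0.01], "rotation": [0, 0, 0]}, {"grip": 0.65, "dp": [0, 0, 0.01], "rotation": [0, 0, 0]}, {"grip": 0.65, "dp": [0, 0, 0.005], "rotation": [0, 0, 0]}, {"grip": 0.65, "dp": [0, 0, 0], "rotation": [0, 0, 0]}, {"grip": 0.65, "dp": [0, 0, 0], "rotation": [0, 0, 0]}]}}

```text
time_s: 13.5
tool_pos: [0.5593, -0.1676, 0.07]
tool_rot: [179.9, 0.0, -15.4]
force: [1.0, -0.7, -1.1]
grip_width: 0.0421
```

```bash
python3 - <<'E'
from h import *
to(.560,-.1678,.0436,-15.3)
E
```

```text
t 13.5 pos [ 0.5593 -0.1676  0.07  ] rot [179.9   0.  -15.4] q [-23.  13.] F [ 1.  -0.7 -1.1] gw 0.0421
 need dp [ 0.0007 -0.0001  0.0264] n 0.026 rot [ 0.1  0.  -0.1]
```

>>> {"fn": "carry_out", "kwargs": {"plan": [{"grip": 0.65, "dp": [0.0005, 0, 0.005], "rotation": [0, 0, 0]}, {"grip": 0.65, "dp": [0, 0, 0.007], "rotation": [0, 0, 0]}, {"grip": 0.65, "dp": [0, 0, 0.005], "rotation": [0, 0, 0]}, {"grip": 0.65, "dp": [0, 0, 0.002], "rotation": [0, 0, 0]}, {"grip": 0.65, "dp": [0, 0, 0], "rotation": [0, 0, 0]}, {"grip": 0.65, "dp": [0, 0, 0], "rotation": [0, 0, 0]}]}}

```text
time_s: 14.0
tool_pos: [0.5604, -0.168, 0.0495]
tool_rot: [179.9, -0.1, -15.4]
force: [-0.6, -0.4, -1.7]
grip_width: 0.0418
```

```bash
python3 - <<'E'
from h import *
to(.560,-.1678,.0436,-15.3)
E
```

```text
t 14.0 pos [ 0.5604 -0.168   0.0495] rot [ 1.799e+02 -1.000e-01 -1.540e+01] q [-23.  14.] F [-0.6 -0.4 -1.7] gw 0.0418
 need dp [-0.0004 -0.0001  0.0059] n 0.006 rot [ 0.1 -0.1 -0.1]
```

>>> {"fn": "carry_out", "kwargs": {"plan": [{"grip": 0.65, "dp": [0, 0, 0.002], "rotation": [0, 0, 0]}, {"grip": 0.65, "dp": [0, 0, 0.002], "rotation": [0, 0, 0]}, {"grip": 0.65, "dp": [0, 0, 0.001], "rotation": [0, 0, 0]}, {"grip": 0.65, "dp": [0, 0, 0.001], "rotation": [0, 0, 0]}, {"grip": 0.65, "dp": [0, 0, 0.001], "rotation": [0, 0, 0]}, {"grip": 0.65, "dp": [0, 0, 0], "rotation": [0, 0, 0]}]}}

```text
time_s: 14.5
tool_pos: [0.5612, -0.1684, 0.0439]
tool_rot: [180.0, -0.1, -15.4]
force: [0.1, -0.1, -0.4]
grip_width: 0.0417
```

```bash
python3 - <<'E'
from h import *
to(.560,-.1678,.0436,-15.3)
E
```

```text
t 14.5 pos [ 0.5612 -0.1684  0.0439] rot [ 1.80e+02 -1.00e-01 -1.54e+01] q [-22.  14.] F [ 0.1 -0.1 -0.4] gw 0.0417
 need dp [-0.0013 -0.0003  0.0003] n 0.001 rot [ 0.  -0.1 -0.1]
```

>>> {"fn": "carry_out", "kwargs": {"plan": [{"grip": 0.65, "dp": [-0.001, 0, 0.001], "rotation": [0, 0, 0]}, {"grip": 0.65, "dp": [0, 0, 0.001], "rotation": [0, 0, 0]}, {"grip": 0.65, "dp": [0, 0, 0], "rotation": [0, 0, 0]}, {"grip": 0.65, "dp": [0, 0, 0], "rotation": [0, 0, 0]}]}}

```text
time_s: 14.83
tool_pos: [0.5611, -0.1684, 0.0438]
tool_rot: [-180.0, -0.3, -15.4]
force: [-0.4, -0.8, -1.7]
grip_width: 0.0418
```

```bash
python3 - <<'E'
from h import *
to(.560,-.1678,.0436,-15.3)
E
```

```text
t 14.83 pos [ 0.5611 -0.1684  0.0438] rot [-180.    -0.3  -15.4] q [-22.  14.] F [-0.4 -0.8 -1.7] gw 0.0418
 need dp [-0.0013 -0.0003  0.0002] n 0.001 rot [-0.  -0.3 -0.1]
```

>>> {"fn": "carry_out", "kwargs": {"plan": [{"grip": 0.65, "dp": [-0.001, 0, 0.002], "rotation": [0, 0, 0]}, {"grip": 0.65, "dp": [0, 0, 0.002], "rotation": [0, 0, 0]}, {"grip": 0.65, "dp": [0, 0, 0.001], "rotation": [0, 0, 0]}]}}

```text
time_s: 15.08
tool_pos: [0.5613, -0.1684, 0.0433]
tool_rot: [-179.8, -0.3, -15.4]
force: [-1.9, 0.2, 1.9]
grip_width: 0.0419
```

```bash
python3 - <<'E'
from h import *
to(.560,-.1678,.0436,-15.3)
E
```

```text
t 15.08 pos [ 0.5613 -0.1684  0.0433] rot [-179.8   -0.3  -15.4] q [-22.  14.] F [-1.9  0.2  1.9] gw 0.0419
 need dp [-0.0014 -0.0002 -0.0003] n 0.001 rot [-0.2 -0.3 -0.1]
```

>>> {"fn": "carry_out", "kwargs": {"plan": [{"grip": 0.45, "dp": [0, 0, 0], "rotation": [0, 0, 0]}, {"grip": 0.3, "dp": [0, 0, 0], "rotation": [0, 0, 0]}, {"grip": 0.2, "dp": [0, 0, 0], "rotation": [0, 0, 0]}, {"grip": 0.2, "dp": [0, 0, 0], "rotation": [0, 0, 0]}, {"grip": 0.2, "dp": [0, 0, -0.008], "rotation": [0, 0, 0]}, {"grip": 0.2, "dp": [0, 0, -0.02], "rotation": [0, 0, 0]}, {"grip": 0.2, "dp": [0, 0, -0.03], "rotation": [0, 0, 0]}, {"grip": 0.2, "dp": [0, 0, -0.03], "rotation": [0, 0, 0]}]}}

```text
time_s: 15.75
tool_pos: [0.5555, -0.1671, 0.1271]
tool_rot: [180.0, 0.5, -15.4]
force: [-0.2, 0.3, 1.0]
grip_width: 0.0694
```

>>> {"fn": "carry_out", "kwargs": {"plan": [{"grip": 0.2, "dp": [0, 0.015, -0.03], "rotation": [0, 0, 7]}, {"grip": 0.2, "dp": [0, 0.025, -0.01], "rotation": [0, 0, 7]}, {"grip": 0.2, "dp": [0, 0.025, 0], "rotation": [0, 0, 7]}, {"grip": 0.2, "dp": [0, 0, 0], "rotation": [0, 0, 7]}, {"grip": 0.2, "dp": [0, 0, 0], "rotation": [0, 0, 7]}, {"grip": 0.2, "dp": [0, 0, 0], "rotation": [0, 0, 0]}, {"grip": 0.2, "dp": [0, 0, 0], "rotation": [0, 0, 0]}]}}

```text
time_s: 16.33
tool_pos: [0.5332, -0.231, 0.1808]
tool_rot: [-179.7, -0.3, -51.2]
force: [0.2, -0.1, -1.5]
grip_width: 0.0697
```

```bash
python3 - <<'E'
from h import *
to(.5309,-.2742,.14,-165)
p=env.camera_params("wrist");a=env.read_camera("wrist");b=env.read_camera("top")
cv2.imwrite("pics/m4.png",np.hstack([a[:,:,::-1],cv2.resize(b[150:260,345:405,::-1],(229,420),interpolation=cv2.INTER_CUBIC)]))
E
```

```text
t 16.33 pos [ 0.5332 -0.231   0.1808] rot [-179.7   -0.3  -51.2] q [-26. -18.] F [ 0.2 -0.1 -1.5] gw 0.0697
 need dp [0.032  0.0291 0.0407] n 0.059 rot [ -0.5   0.2 113.8]
```

View pics/m4.png

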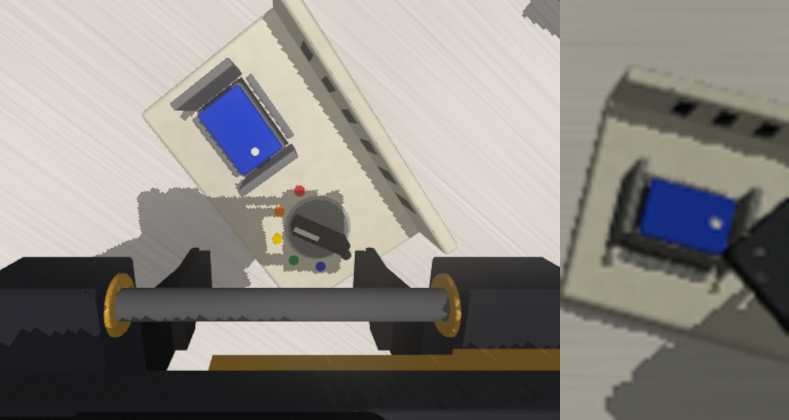

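The wrist picture shows the blue pod seated flat between the cheeks and lips at (240,128). The pointer is at orange, at (279,212). Next I'll turn the gripper to lie across the knob bar.

>>> {"fn": "carry_out", "kwargs": {"plan": [{"grip": 0.2, "dp": [0.02, 0.018, 0], "rotation": [-0.5, 0.2, 5]}, {"grip": 0.2, "dp": [0.012, 0.01, 0], "rotation": [0, 0, 7]}, {"grip": 0.2, "dp": [0, 0, 0], "rotation": [0, 0, 7]}, {"grip": 0.2, "dp": [0, 0, 0], "rotation": [0, 0, 7]}, {"grip": 0.2, "dp": [0, 0, 0], "rotation": [0, 0, 7]}, {"grip": 0.2, "dp": [0, 0, 0], "rotation": [0, 0, 7]}, {"grip": 0.2, "dp": [0, 0, 0], "rotation": [0, 0, 7]}, {"grip": 0.2, "dp": [0, 0, 0], "rotation": [0, 0, 7]}]}}

```text
time_s: 17.1
tool_pos: [0.5317, -0.2692, 0.1783]
tool_rot: [-180.0, -0.2, -105.6]
force: [0.3, 0.9, 0.0]
grip_width: 0.0697
```

>>> {"fn": "carry_out", "kwargs": {"plan": [{"grip": 0.4, "dp": [0, 0, 0], "rotation": [0, 0, 7]}, {"grip": 0.4, "dp": [0, 0, 0], "rotation": [0, 0, 7]}, {"grip": 0.4, "dp": [0, 0, 0], "rotation": [0, 0, 7]}, {"grip": 0.4, "dp": [0, 0, 0], "rotation": [0, 0, 7]}, {"grip": 0.4, "dp": [0, 0, 0], "rotation": [0, 0, 7]}, {"grip": 0.4, "dp": [0, 0, 0], "rotation": [0, 0, 7]}, {"grip": 0.4, "dp": [0, 0, 0], "rotation": [0, 0, 7]}, {"grip": 0.4, "dp": [0, 0, 0], "rotation": [0, 0, 0]}]}}

```text
time_s: 17.77
tool_pos: [0.5333, -0.2629, 0.1746]
tool_rot: [179.9, -0.4, -155.8]
force: [0.3, -0.1, -0.1]
grip_width: 0.0524
```

```bash
python3 - <<'E'
from h import *
to(.5309,-.2742,.041,-165)
E
```

```text
t 17.77 pos [ 0.5333 -0.2629  0.1746] rot [ 179.9   -0.4 -155.8] q [ -30. -112.] F [ 0.3 -0.1 -0.1] gw 0.0524
 need dp [ 0.0058 -0.0096  0.1337] n 0.134 rot [ 0.1 -0.4  9.2]
```

>>> {"fn": "carry_out", "kwargs": {"plan": [{"grip": 0.4, "dp": [0.005, -0.009, 0.02], "rotation": [0, -0.4, 5]}, {"grip": 0.4, "dp": [0, 0, 0.025], "rotation": [0, 0, 3.5]}, {"grip": 0.4, "dp": [0, 0, 0.02], "rotation": [0, 0, 0]}, {"grip": 0.4, "dp": [0, 0, 0.01], "rotation": [0, 0, 0]}, {"grip": 0.4, "dp": [0, 0, 0], "rotation": [0, 0, 0]}, {"grip": 0.4, "dp": [0, 0, 0], "rotation": [0, 0, 0]}]}}

```text
time_s: 18.27
tool_pos: [0.5347, -0.2707, 0.0966]
tool_rot: [179.8, 0.0, -162.8]
force: [1.0, -0.2, 0.2]
grip_width: 0.0521
```

```bash
python3 - <<'E'
from h import *
to(.5309,-.2742,.041,-165)
E
```

```text
t 18.27 pos [ 0.5347 -0.2707  0.0966] rot [ 179.8    0.  -162.8] q [ -26. -114.] F [ 1.  -0.2  0.2] gw 0.0521
 need dp [ 0.0047 -0.0024  0.0556] n 0.056 rot [0.2 0.  2.2]
```

>>> {"fn": "carry_out", "kwargs": {"plan": [{"grip": 0.4, "dp": [0.0045, -0.0025, 0.01], "rotation": [0, 0, 2]}, {"grip": 0.4, "dp": [0, 0, 0.015], "rotation": [0, 0, 0]}, {"grip": 0.4, "dp": [0, 0, 0.012], "rotation": [0, 0, 0]}, {"grip": 0.4, "dp": [0, 0, 0.004], "rotation": [0, 0, 0]}, {"grip": 0.4, "dp": [0, 0, 0], "rotation": [0, 0, 0]}, {"grip": 0.4, "dp": [0, 0, 0], "rotation": [0, 0, 0]}]}}

```text
time_s: 18.77
tool_pos: [0.5327, -0.2749, 0.054]
tool_rot: [179.9, 0.2, -164.7]
force: [0.3, -0.2, 0.3]
grip_width: 0.0521
```

```bash
python3 - <<'E'
from h import *
to(.5309,-.2742,.041,-165)
E
```

```text
t 18.77 pos [ 0.5327 -0.2749  0.054 ] rot [ 179.9    0.2 -164.7] q [ -24. -113.] F [ 0.3 -0.2  0.3] gw 0.0521
 need dp [0.0016 0.0011 0.013 ] n 0.013 rot [0.1 0.2 0.3]
```

>>> {"fn": "carry_out", "kwargs": {"plan": [{"grip": 0.4, "dp": [0.0015, 0.001, 0.004], "rotation": [0, 0, 0]}, {"grip": 0.4, "dp": [0, 0, 0.005], "rotation": [0, 0, 0]}, {"grip": 0.4, "dp": [0, 0, 0.002], "rotation": [0, 0, 0]}, {"grip": 0.4, "dp": [0, 0, 0], "rotation": [0, 0, 0]}, {"grip": 0.7, "dp": [0, 0, 0], "rotation": [0, 0, 0]}, {"grip": 0.95, "dp": [0, 0, 0], "rotation": [0, 0, 0]}, {"grip": 0.95, "dp": [0, 0, 0], "rotation": [0, 0, 0]}, {"grip": 0.95, "dp": [0, 0, 0], "rotation": [0, 0, 0]}], "force": 20}}

```text
time_s: 19.43
tool_pos: [0.532, -0.2747, 0.0433]
tool_rot: [180.0, 0.3, -164.7]
force: [0.1, 0.4, -0.5]
grip_width: 0.0331
```

>>> {"fn": "carry_out", "kwargs": {"plan": [{"grip": 0.95, "dp": [0, 0, 0], "rotation": [0, 0, 0]}, {"grip": 0.95, "dp": [0, 0, 0], "rotation": [0, 0, 0]}, {"grip": 0.95, "dp": [0, 0, 0], "rotation": [0, 0, 0]}]}}

```text
time_s: 19.68
tool_pos: [0.5323, -0.2748, 0.0437]
tool_rot: [-180.0, 0.4, -164.7]
force: [-0.1, 0.4, 0.5]
grip_width: 0.0135
```

```bash
python3 - <<'E'
from h import *
to(.5309,-.2742,.041,-45)
E
```

```text
t 19.68 pos [ 0.5323 -0.2748  0.0437] rot [-180.     0.4 -164.7] q [ -24. -113.] F [-0.1  0.4  0.5] gw 0.0135
 need dp [0.0012 0.001  0.0027] n 0.003 rot [  -0.4    0.2 -119.7]
```

>>> {"fn": "carry_out", "kwargs": {"plan": [{"grip": 0.95, "dp": [0, 0, 0], "rotation": [0, 0, 0]}, {"grip": 0.95, "dp": [0, 0, 0], "rotation": [0, 0, 0]}, {"grip": 0.95, "dp": [0, 0, 0], "rotation": [0, 0, -3]}, {"grip": 0.95, "dp": [0, 0, 0], "rotation": [0, 0, -5]}, {"grip": 0.95, "dp": [0, 0, 0], "rotation": [0, 0, -5]}, {"grip": 0.95, "dp": [0, 0, 0], "rotation": [0, 0, -5]}, {"grip": 0.95, "dp": [0, 0, 0], "rotation": [0, 0, -5]}]}}

```text
time_s: 20.27
tool_pos: [0.5329, -0.2745, 0.0437]
tool_rot: [-179.8, 0.3, -140.8]
force: [0.9, -0.3, -0.6]
grip_width: 0.0118
```

```bash
python3 - <<'E'
from h import *
to(.5309,-.2742,.041,-45);print(env.get_obs()["wrist_torque"].round(2))
E
```

```text
t 20.27 pos [ 0.5329 -0.2745  0.0437] rot [-179.8    0.3 -140.8] q [-21. -92.] F [ 0.9 -0.3 -0.6] gw 0.0118
 need dp [0.0014 0.0015 0.0027] n 0.003 rot [ -0.4   0.1 -95.8]
[0.02 0.13 0.01]
```

>>> {"fn": "carry_out", "kwargs": {"plan": [{"grip": 0.95, "dp": [0, 0, 0], "rotation": [0, 0, -6]}, {"grip": 0.95, "dp": [0, 0, 0], "rotation": [0, 0, -6]}, {"grip": 0.95, "dp": [0, 0, 0], "rotation": [0, 0, -6]}, {"grip": 0.95, "dp": [0, 0, 0], "rotation": [0, 0, -6]}, {"grip": 0.95, "dp": [0, 0, 0], "rotation": [0, 0, -6]}, {"grip": 0.95, "dp": [0, 0, 0], "rotation": [0, 0, -6]}, {"grip": 0.95, "dp": [0, 0, 0], "rotation": [0, 0, -6]}, {"grip": 0.95, "dp": [0, 0, 0], "rotation": [0, 0, -6]}]}}

```text
time_s: 20.93
tool_pos: [0.5334, -0.2736, 0.0437]
tool_rot: [-179.6, 0.1, -90.4]
force: [0.7, 0.3, -0.0]
grip_width: 0.0119
```

```bash
python3 - <<'E'
from h import *
to(.5309,-.2742,.041,-45);print(env.get_obs()["wrist_torque"].round(2))
E
```

```text
t 20.93 pos [ 0.5334 -0.2736  0.0437] rot [-1.796e+02  1.000e-01 -9.040e+01] q [-13. -48.] F [ 0.7  0.3 -0. ] gw 0.0119
 need dp [0.0006 0.0025 0.0027] n 0.004 rot [ -0.4  -0.1 -45.4]
[0.   0.22 0.07]
```

>>> {"fn": "carry_out", "kwargs": {"plan": [{"grip": 0.95, "dp": [0, 0.001, 0], "rotation": [0, 0, -6]}, {"grip": 0.95, "dp": [0, 0, 0], "rotation": [0, 0, -6]}, {"grip": 0.95, "dp": [0, 0, 0], "rotation": [0, 0, -6]}, {"grip": 0.95, "dp": [0, 0, 0], "rotation": [0, 0, -6]}, {"grip": 0.95, "dp": [0, 0, 0], "rotation": [0, 0, -6]}, {"grip": 0.95, "dp": [0, 0, 0], "rotation": [0, 0, -6]}, {"grip": 0.95, "dp": [0, 0, 0], "rotation": [0, 0, -4]}, {"grip": 0.95, "dp": [0, 0, 0], "rotation": [0, 0, 0]}]}}

```text
time_s: 21.6
tool_pos: [0.5332, -0.2728, 0.0437]
tool_rot: [-179.5, -0.2, -48.1]
force: [1.3, -0.6, -1.2]
grip_width: 0.0119
```

```bash
python3 - <<'E'
from h import *
to(.5309,-.2742,.041,-45);print(env.get_obs()["wrist_torque"].round(2))
E
```

```text
t 21.6 pos [ 0.5332 -0.2728  0.0437] rot [-179.5   -0.2  -48.1] q [ -7. -10.] F [ 1.3 -0.6 -1.2] gw 0.0119
 need dp [-0.0005  0.0027  0.0027] n 0.004 rot [-0.5 -0.2 -3.1]
[-0.09  0.06  0.19]
```

>>> {"fn": "carry_out", "kwargs": {"plan": [{"grip": 0.95, "dp": [0, 0, 0], "rotation": [0, 0, -3.5]}, {"grip": 0.95, "dp": [0, 0, 0], "rotation": [0, 0, 0]}, {"grip": 0.95, "dp": [0, 0, 0], "rotation": [0, 0, 0]}, {"grip": 0.6, "dp": [0, 0, 0], "rotation": [0, 0, 0]}, {"grip": 0.5, "dp": [0, 0, 0], "rotation": [0, 0, 0]}, {"grip": 0.5, "dp": [0, 0, 0], "rotation": [0, 0, 0]}, {"grip": 0.5, "dp": [0, 0, 0], "rotation": [0, 0, 0]}, {"grip": 0.5, "dp": [0, 0, 0], "rotation": [0, 0, 0]}]}}

```text
time_s: 22.27
tool_pos: [0.5326, -0.2733, 0.0436]
tool_rot: [-179.6, -0.2, -45.3]
force: [0.9, 0.1, -0.3]
grip_width: 0.0373
```

>>> {"fn": "carry_out", "kwargs": {"plan": [{"grip": 0.5, "dp": [0, 0, -0.01], "rotation": [0, 0, 0]}, {"grip": 0.5, "dp": [0, 0, -0.025], "rotation": [0, 0, 0]}, {"grip": 0.5, "dp": [0, 0, -0.035], "rotation": [0, 0, 0]}, {"grip": 0.5, "dp": [0, 0, -0.035], "rotation": [0, 0, 0]}, {"grip": 0.5, "dp": [0, 0, -0.035], "rotation": [0, 0, 0]}, {"grip": 0.5, "dp": [0, 0.02, -0.02], "rotation": [0, 0, 0]}, {"grip": 0.5, "dp": [0, 0.025, 0], "rotation": [0, 0, 0]}, {"grip": 0.5, "dp": [0, 0, 0], "rotation": [0, 0, 0]}]}}

```text
time_s: 22.93
tool_pos: [0.4975, -0.3059, 0.2147]
tool_rot: [-179.7, -0.2, -45.3]
force: [-1.0, -0.0, -0.6]
grip_width: 0.0437
```

```bash
python3 - <<'E'
from h import *
to(.5309,-.2742,.041,-45)
p=env.camera_params("top");a=env.read_camera("wrist");b=env.read_camera("top")
cv2.imwrite("pics/w5.png",np.hstack([a[:,:,::-1],cv2.resize(b[150:290,150:230,::-1],(240,420),interpolation=cv2.INTER_CUBIC)]))
for lo,hi in((105,130),(8,18)):
    for c in hue(b,lo,hi,130,50,100)[:3]:
        r=cv2.minAreaRect(c);print(np.round(r[0],1),ray(p,r[0],.046).round(4))
E
```

```text
t 22.93 pos [ 0.4975 -0.3059  0.2147] rot [-179.7   -0.2  -45.3] q [-8. -9.] F [-1.  -0.  -0.6] gw 0.0437
 need dp [ 0.0004 -0.0452  0.1739] n 0.18 rot [-0.3 -0.2 -0.3]
[195.2 144.7] [0.7256 0.2914 0.046 ]
[ 17.1 173. ] [0.65   0.7451 0.046 ]
[378.  206.5] [ 0.563  -0.1754  0.046 ]
[447.5  92.3] [ 0.8704 -0.3714  0.046 ]
[170.4 221.2] [0.5253 0.3457 0.046 ]
```

View pics/w5.png

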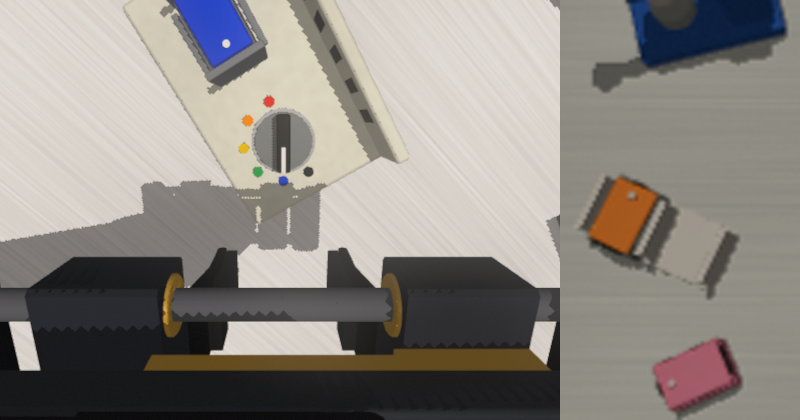

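The pointer (283,165) points straight at the blue dot (283,181). The pod is still docked, and the orange pod is at the same pixel as before (170.4, 221.2).

```bash
python3 -c "
from cell import env
print(env.get_obs()['joint_velocities'].round(1));print(env.sign_off())"
```

```text
[-0.9  1.7 -2.1  1.1 -1.2 -0.3 -0.1]
the job is handed in; nothing more can be done
None
```

I docked the blue pod in the station's bay, turned the selector to blue, and handed the job in at about 23 s of the 72 s allowed.

- **Pod:** I lifted it out of the caddy by its ends, set it on free table, regripped it by its long sides and lowered it into the bay. I pressed lightly until the wrist force changed to about +1.9 N upward, then let go. After that the wrist picture showed it seated flat between the cheeks and lips. In the last wrist picture the part of it in view was unchanged.
- **Selector:** It started at orange, and I turned the knob 120° counterclockwise and released it. The last picture shows the pointer lined up straight at the blue dot.
- **Other things:** The orange pod and the press are at the same pixels as at the start, and the pink pod near the caddy looks in place. I did not remeasure the other bystanders, but nothing went near them. No wrist reading I took showed more than about 3 N.
- **Small disagreements:** The TCP on the knob read about 2 mm from the axis I had measured, and the forces stayed small while turning. The arm was also still settling slightly (about 2°/s), clear of everything, when I handed in.

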